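# Load the colour sprayer's feed rack in reverse order

## Task

Move the four colour tubs from the wooden storage rack into the black feed rack in reverse order: the tub at the left end of the wooden rack goes into the pocket at the right end of the feed rack, the second from the left into the second from the right, and so on (left and right as the robot sees them from its base). Set each tub down upright on the floor of its pocket, one tub to a pocket, without dropping or tipping any.

Things in the scene. Friction and masses are not known exactly. Their poses are not given: they have to be found in the camera images.
- tub_red: red colour tub, loose: an upright plain cylinder with screw cap, 40 mm diameter, 92 mm tall over all (body and cap of one diameter), about 90 g; origin at the centre of its underside, z up. It starts standing on the red pad.
- tub_yellow: yellow colour tub, loose: an upright plain cylinder with screw cap, 40 mm diameter, 92 mm tall over all (body and cap of one diameter), about 90 g; origin at the centre of its underside, z up. It starts standing on the yellow pad.
- tub_blue: blue colour tub, loose: an upright plain cylinder with screw cap, 40 mm diameter, 92 mm tall over all (body and cap of one diameter), about 90 g; origin at the centre of its underside, z up. It starts standing on the blue pad.
- tub_green: green colour tub, loose: an upright plain cylinder with screw cap, 40 mm diameter, 92 mm tall over all (body and cap of one diameter), about 90 g; origin at the centre of its underside, z up. It starts standing on the green pad.
- pad_red: red round drip pad, fixed on the wooden rack, 62 mm diameter, 4 mm thick; origin at the centre of its underside. It stays where it is and marks the place where the red tub stood at the start. The pads fill the rack's four places in any order.
- pad_yellow: yellow round drip pad, fixed on the wooden rack, 62 mm diameter, 4 mm thick; origin at the centre of its underside. It stays where it is and marks the place where the yellow tub stood at the start. The pads fill the rack's four places in any order.
- pad_blue: blue round drip pad, fixed on the wooden rack, 62 mm diameter, 4 mm thick; origin at the centre of its underside. It stays where it is and marks the place where the blue tub stood at the start. The pads fill the rack's four places in any order.
- pad_green: green round drip pad, fixed on the wooden rack, 62 mm diameter, 4 mm thick; origin at the centre of its underside. It stays where it is and marks the place where the green tub stood at the start. The pads fill the rack's four places in any order.
- store_rack: wooden storage rack, fixed, 110 (x) by 320 mm (y), left or right of the feed rack: board 12 mm thick, rails 26 mm high along both long sides, end cheeks 40 mm high. Origin at the centre of its underside, z up; y runs along the row to the robot's left, x away from the robot (turned at most 20 degrees). Its four places, each with a pad, are at y = +111, +37, -37, -111 mm.
- feed_rack: feed rack, fixed: black open tray 70 (x) by 293 mm (y), four empty pockets in a row, grey floors. Origin at the centre of its underside, z up; y runs along the row to the robot's left, x away from the robot (turned at most 20 degrees). Pocket centres at y = +108, +36, -36, -108 mm; each 60 (x) by 67 mm (y) inside; floor 6 mm, wall tops 30 mm above the underside; walls 5 mm thick.
There are look-alikes about, which are no part of the job. There is more than one size of the tub_yellow; the job needs the larger.

How it is judged:
At the end, for the whole second after the job is handed in: Each tub stands upright (within 8 degrees), at rest, on the floor (within 6 mm) of the pocket mirroring its starting place, which its pad still marks: places 1 2 3 4 from the left go to pockets 4 3 2 1; anywhere inside the pocket (20 mm across the row, 22 mm along it) (x of tub_red in the frame of feed_rack between -0.02 and 0.02 m and z of tub_red in the frame of feed_rack between 0 and 0.012 m and angle between each of tub_red, tub_yellow, tub_blue, tub_green's own z axis and vertical below 0.15 rad and linear speed of each of tub_red, tub_yellow, tub_blue, tub_green below 0.02 m/s and (not (y of pad_red in the frame of store_rack between -0.131 and -0.091 m) or y of tub_red in the frame of feed_rack between 0.086 and 0.13 m) and (not (y of pad_red in the frame of store_rack between -0.057 and -0.017 m) or y of tub_red in the frame of feed_rack between 0.014 and 0.058 m) and (not (y of pad_red in the frame of store_rack between 0.017 and 0.057 m) or y of tub_red in the frame of feed_rack between -0.058 and -0.014 m) and (not (y of pad_red in the frame of store_rack between 0.091 and 0.131 m) or y of tub_red in the frame of feed_rack between -0.13 and -0.086 m) and x of tub_yellow in the frame of feed_rack between -0.02 and 0.02 m and z of tub_yellow in the frame of feed_rack between 0 and 0.012 m and (not (y of pad_yellow in the frame of store_rack between -0.131 and -0.091 m) or y of tub_yellow in the frame of feed_rack between 0.086 and 0.13 m) and (not (y of pad_yellow in the frame of store_rack between -0.057 and -0.017 m) or y of tub_yellow in the frame of feed_rack between 0.014 and 0.058 m) and (not (y of pad_yellow in the frame of store_rack between 0.017 and 0.057 m) or y of tub_yellow in the frame of feed_rack between -0.058 and -0.014 m) and (not (y of pad_yellow in the frame of store_rack between 0.091 and 0.131 m) or y of tub_yellow in the frame of feed_rack between -0.13 and -0.086 m) and x of tub_blue in the frame of feed_rack between -0.02 and 0.02 m and z of tub_blue in the frame of feed_rack between 0 and 0.012 m and (not (y of pad_blue in the frame of store_rack between -0.131 and -0.091 m) or y of tub_blue in the frame of feed_rack between 0.086 and 0.13 m) and (not (y of pad_blue in the frame of store_rack between -0.057 and -0.017 m) or y of tub_blue in the frame of feed_rack between 0.014 and 0.058 m) and (not (y of pad_blue in the frame of store_rack between 0.017 and 0.057 m) or y of tub_blue in the frame of feed_rack between -0.058 and -0.014 m) and (not (y of pad_blue in the frame of store_rack between 0.091 and 0.131 m) or y of tub_blue in the frame of feed_rack between -0.13 and -0.086 m) and x of tub_green in the frame of feed_rack between -0.02 and 0.02 m and z of tub_green in the frame of feed_rack between 0 and 0.012 m and (not (y of pad_green in the frame of store_rack between -0.131 and -0.091 m) or y of tub_green in the frame of feed_rack between 0.086 and 0.13 m) and (not (y of pad_green in the frame of store_rack between -0.057 and -0.017 m) or y of tub_green in the frame of feed_rack between 0.014 and 0.058 m) and (not (y of pad_green in the frame of store_rack between 0.017 and 0.057 m) or y of tub_green in the frame of feed_rack between -0.058 and -0.014 m) and (not (y of pad_green in the frame of store_rack between 0.091 and 0.131 m) or y of tub_green in the frame of feed_rack between -0.13 and -0.086 m)); the robot touches nothing.
It fails at once if a tub is tipped over (leans more than about 35 degrees) (angle between any of tub_red, tub_yellow, tub_blue, tub_green's own z axis and vertical above 0.6 rad).
It fails at once if a tub is dropped (faster than 0.6 m/s while the fingers do not touch it: a fall of about 20 mm) ((contact force between tub_red and the fingers below 0.01 N and linear speed of tub_red above 0.6 m/s) or (contact force between tub_yellow and the fingers below 0.01 N and linear speed of tub_yellow above 0.6 m/s) or (contact force between tub_blue and the fingers below 0.01 N and linear speed of tub_blue above 0.6 m/s) or (contact force between tub_green and the fingers below 0.01 N and linear speed of tub_green above 0.6 m/s)).
It also fails if it takes over 106 s, if anything falls off the work surface, if the arm or the gripper's body presses on something with over 40 N, if the wrist force passes 120 N, or if a joint passes its speed limit or range.

## Robot

A 7-joint arm with a two-finger parallel gripper is mounted at the origin on the work surface. World frame = base frame: x ahead of the robot, y to its left, z up, the work surface at z = 0. Lengths are in m, angles in rad, forces in N, time in s.
With the tool pointing down it reaches from about 0.425 to 1.025 m from the base axis. Payload 9.4 kg.
Tool frame: the origin (TCP) lies between the finger pads; the fingertips stand 19 mm ahead of it and the grasp point (between the pads) is the TCP; z points along the fingers, y is the direction in which the jaws open and shut (so a half turn about z gives the same grasp; the last joint's range is limited). The gripper opens to 85 mm and grips with 20 to 120 N. Pads are 22 mm wide; open, the fingers measure 114 mm over their backs; the gripper's body (76 mm by 85 mm) begins 54 mm behind the grasp point. The pads swing forward as they close: fully open they stand 13 mm farther back than shut.
Start: joints at [-1.384, 0.599, -0.003, 1.599, 0.002, 0.943, -0.08], TCP at [0.189, 0.7, 0.217] pointing down, gripper open.
Joint ranges: [-2.57, 2.57], [-0.35, 1.97], [-1.29, 1.29], [0.11, 2.56], [-1.05, 4.19], [0.11, 1.86], [-2.63, 2.63]. Speed limits (rad/s): [2.22, 2.22, 3.01, 3.01, 3.14, 3.14, 3.14].

## Interface

Orientations are given as a rotation vector (axis times angle).
In Python, from plant import env gives the robot as it stands. The module is installed in compiled form; this text tells all that it offers.
- The arm moves only by the tool apply_moves, never from a script. Its argument "moves" is one flat list of numbers, 7 for each row, row after row: the finger opening in cm, from 0 to 8.54, then the shift along the tool's x, y, z in cm, then the turn, a rotation vector about the tool's x, y, z in rad. A call has 1 to 8 rows; each row is the pose to reach, as a shift and turn from the pose measured when the call began, along the tool's axes at that moment; what a row does not reach only later rows make up. A row lasts 1/8 s, in which the tool goes at most 62.5 mm and 10.7 degrees, less where a joint would pass 70% of its speed; a pose out of reach is approached as far as the arm can. A call with a gripper value outside its range is refused whole. The fingers move at their own pace and stop on an object; "grip_force" is the grip in N (left out, the last holds). Time passes only in rows, so rows that repeat a pose let the fingers close. It gives the time, the measured TCP pose, the force and the opening at its end, in the units of the state.
- env.state(): the state, without advancing time (a new reading comes with each control period).
- env.snapshot(name): name is "scene" or "side" or "wrist"; returns (picture, depth): 480x640x3 uint8, blue, green, red; 480x640 float32, m along the optical axis (not along the pixel's ray), 0 where there is no reading.
- env.get_calibration(name): a dict with "mtx" (3x3 intrinsics, pixels), "world_from_camera" (4x4, takes a point from camera to world coordinates); the wrist camera has in their place "mount" (4x4, takes a point from camera to tool coordinates, whose origin is the TCP and whose axes are the flange's). Camera axes: x right, y down, z forward; pixel columns grow to the right and rows downward; lengths in m; the calibration is good to about 2 mm. A picture is of the moment at which its call begins: read the wrist's pose just before it. get_calibration takes no time and is no camera call.
- env.close_job(): hands the job in, once; it reports no verdict.
The state is a dict: "time_s": time; "joint_positions": joint angles; "joint_vel": joint speeds; "joint_efforts": joint torques, N m; "tool_pos": TCP position; "eef_rot": TCP orientation; "ft_force": force on the tool from outside, world axes, zero at the start; "ft_torque": the same for the moment, N m; "width": finger opening in m.
Only numpy, scipy, OpenCV 4.12 (cv2) and the standard library are available. Lean on these libraries where they do the work, as an engineer would, in place of code of your own. Each camera call takes 0.05 s, during which the arm holds its last target. There are 200 camera calls.

## Working session

There is one attempt and no reset: what is moved stays moved. The work goes in short steps, Python scripts to look and compute and a tool call to move; the robot and the scene stay as the last step left them, time stands still between calls to the robot, and variables do not carry over. Pictures are saved under pics/ and viewed, about 12 in all and at most 16, crops included, and the job is handed in when it is done.

Besides the shell and the picture viewer there is one more tool, called as name(argument=value, ...), one argument or row to a line, values as JSON. apply_moves: Moves the arm, as the interface text tells. Its arguments: {"type":"object","properties":{"moves":{"type":"array"},"grip_force":{"type":"number"}},"required":["moves"]}

```bash
mkdir -p pics; cat > h.py <<'E'
import numpy as np, cv2
from plant import env
from scipy.spatial.transform import Rotation as R
def cloud(name):
    s=env.state(); c=env.get_calibration(name); im,d=env.snapshot(name)
    if name=="wrist":
        T=np.eye(4); T[:3,:3]=R.from_rotvec(s["eef_rot"]).as_matrix(); T[:3,3]=s["tool_pos"]; T=T@c["mount"]
    else: T=np.array(c["world_from_camera"])
    v,u=np.mgrid[:480,:640]; K=np.array(c["mtx"])
    p=np.stack([(u-K[0,2])/K[0,0]*d,(v-K[1,2])/K[1,1]*d,d],-1)
    w=p@T[:3,:3].T+T[:3,3]; w[d==0]=np.nan
    return im,d,w
E
python3 - <<'E'
from h import *
s=env.state(); print({k:np.round(v,3) for k,v in s.items()})
for n in("scene","side"):
    im,d,w=cloud(n); cv2.imwrite(f"pics/{n}0.png",im); np.save(f"{n}0.npy",w)
    print(n,np.round(env.get_calibration(n)["world_from_camera"],2).tolist())
print(np.round(env.get_calibration("wrist")["mount"],3).tolist())
print(np.round(R.from_rotvec(s["eef_rot"]).as_matrix(),3))
E
```

```text
{'time_s': np.float64(0.0), 'joint_positions': array([-1.384,  0.6  , -0.002,  1.6  ,  0.002,  0.943, -0.08 ]), 'joint_vel': array([ 0.001,  0.001, -0.   , -0.001, -0.001,  0.001,  0.002]), 'joint_efforts': array([ 2.0000e-03, -7.7644e+01,  1.5660e+00, -2.5800e+01,  1.2000e-02,
        9.0000e-03, -0.0000e+00]), 'tool_pos': array([0.189, 0.699, 0.217]), 'eef_rot': array([-4.130e-01, -3.114e+00,  2.000e-03]), 'ft_force': array([ 0.442, -0.513,  0.174]), 'ft_torque': array([-0.068, -0.035, -0.034]), 'width': np.float64(0.085)}
scene [[0.65, 0.58, -0.5, 0.89], [0.76, -0.48, 0.44, -0.34], [0.01, -0.66, -0.75, 0.66], [0.0, 0.0, 0.0, 1.0]]
side [[0.93, -0.24, 0.29, 0.15], [-0.38, -0.56, 0.74, -0.9], [-0.02, -0.79, -0.61, 0.79], [0.0, 0.0, 0.0, 1.0]]
[[-0.0, -0.952, -0.307, 0.078], [1.0, -0.0, 0.0, -0.0], [-0.0, -0.307, 0.952, -0.157], [0.0, 0.0, 0.0, 1.0]]
[[-0.965  0.261 -0.   ]
 [ 0.261  0.965 -0.002]
 [-0.    -0.002 -1.   ]]
```

View pics/scene0.png

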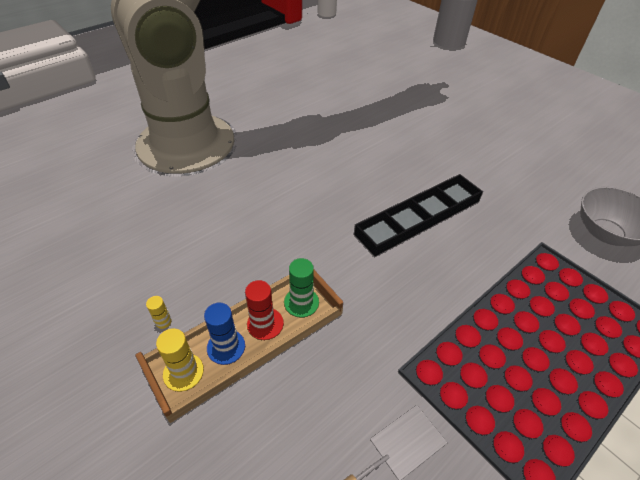

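View pics/side0.png

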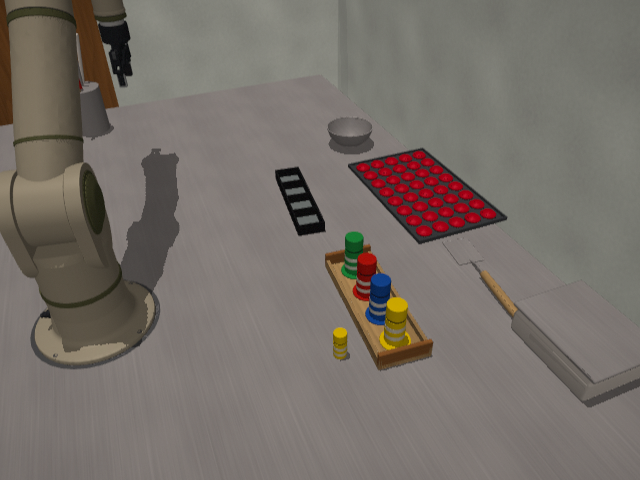

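The scene picture shows the large tubs on the wooden rack, seen from the robot left to right: green (301,285), red (261,310), blue (222,335), yellow (175,360). The black feed rack lies to the left, from (380,232) to (458,195). The look-alike is the small yellow tub at (158,312), standing off the rack. Next I'll measure all of these.

```bash
cat > m.py <<'E'
from h import *
def rng(im):
    h=cv2.cvtColor(im,cv2.COLOR_BGR2HSV); H,S,V=h[...,0].astype(int),h[...,1],h[...,2]
    ok=(S>150)&(V>70)
    return {"red":ok&((H<6)|(H>174)),"yellow":ok&(H>22)&(H<34),"blue":ok&(H>105)&(H<130),"green":ok&(H>50)&(H<85)}
E
python3 - <<'E'
from m import *
for n in("scene","side"):
    im=cv2.imread(f"pics/{n}0.png"); w=np.load(f"{n}0.npy"); M=rng(im)
    for c,m in M.items():
        m=m&(np.linalg.norm(w[...,:2],axis=-1)<1.1)
        k,l,st,_=cv2.connectedComponentsWithStats(m.astype(np.uint8))
        for i in range(1,k):
            if st[i,4]<60: continue
            p=w[l==i]; zt=np.nanpercentile(p[:,2],97); 
            if zt<.03 and c=="red" and st[i,4]<0: continue
            t=p[p[:,2]>zt-.006]
            a,b=np.nanmin(t[:,:2],0),np.nanmax(t[:,:2],0)
            print(n,c,st[i].tolist(),"z",np.round(np.nanpercentile(p[:,2],[3,97]),3),"top mid",np.round((a+b)/2,3),"ext",np.round(b-a,3)) if zt>.02 and not(c=="red" and st[i,2]>60) else 0
    # black rack
    g=im.max(-1); m=(g<45)&(w[...,2]>.015)&(w[...,2]<.045)&(w[...,0]>.2)&(w[...,0]<.85)
    k,l,st,_=cv2.connectedComponentsWithStats(m.astype(np.uint8)); i=1+st[1:,4].argmax()
    p=w[l==i]; print(n,"feed",st[i].tolist(),np.round(np.percentile(p,[1,50,99],axis=0),3).tolist())
    t=p[p[:,2]>.024]; print(cv2.minAreaRect(t[:,:2].astype(np.float32)),len(t))
    # wood
    h=cv2.cvtColor(im,cv2.COLOR_BGR2HSV); m=(h[...,0]>8)&(h[...,0]<22)&(h[...,1]>80)&(w[...,2]>.005)&(w[...,2]<.05)&(w[...,0]>.2)&(w[...,0]<.85)
    k,l,st,_=cv2.connectedComponentsWithStats(m.astype(np.uint8)); i=1+st[1:,4].argmax()
    p=w[l==i]; print(n,"store",st[i].tolist(),cv2.minAreaRect(p[:,:2].astype(np.float32)),np.round(np.percentile(p[:,2],[1,99]),3))
E
```

```text
scene red [262, 0, 40, 24, 566] z [0.01  0.078] top mid [-0.398  0.649] ext [0.051 0.061]
scene red [245, 281, 27, 37, 781] z [0.063 0.109] top mid [ 0.549 -0.158] ext [0.039 0.038]
scene red [247, 309, 37, 31, 580] z [0.013 0.047] top mid [ 0.558 -0.16 ] ext [0.022 0.037]
scene yellow [146, 296, 21, 24, 343] z [0.033 0.062] top mid [ 0.433 -0.283] ext [0.025 0.024]
scene yellow [157, 329, 34, 40, 996] z [0.064 0.109] top mid [ 0.541 -0.3  ] ext [0.039 0.039]
scene yellow [163, 355, 40, 36, 692] z [0.013 0.047] top mid [ 0.551 -0.3  ] ext [0.02 0.04]
scene blue [205, 303, 29, 38, 820] z [0.065 0.109] top mid [ 0.545 -0.227] ext [0.04  0.038]
scene blue [208, 333, 37, 31, 578] z [0.014 0.045] top mid [ 0.553 -0.23 ] ext [0.025 0.035]
scene green [290, 259, 23, 35, 642] z [0.065 0.109] top mid [ 0.558 -0.081] ext [0.038 0.037]
scene green [285, 293, 33, 24, 430] z [0.013 0.045] top mid [ 0.563 -0.085] ext [0.027 0.03 ]
scene feed [355, 175, 127, 77, 1817] [[0.498, 0.101, 0.015], [0.548, 0.244, 0.025], [0.596, 0.394, 0.031]]
((0.5465264320373535, 0.24808655679225922), (0.292456597089767
[... 801 characters left out ...]
061 0.077] top mid [ 0.54 -0.24] ext [0.034 0.017]
side blue [366, 308, 19, 17, 171] z [0.013 0.025] top mid [ 0.531 -0.233] ext [0.029 0.03 ]
side green [345, 232, 18, 20, 258] z [0.084 0.11 ] top mid [ 0.553 -0.082] ext [0.037 0.035]
side green [342, 266, 15, 13, 108] z [0.013 0.026] top mid [ 0.545 -0.094] ext [0.015 0.012]
side feed [275, 167, 50, 64, 848] [[0.492, 0.1, 0.015], [0.541, 0.242, 0.024], [0.589, 0.396, 0.033]]
((0.5415263772010803, 0.24889591336250305), (0.29853782057762146, 0.06895922124385834), 83.07695007324219) 435
side store [325, 250, 108, 119, 3041] ((0.5473464131355286, -0.19298577308654785), (0.32495343685150146, 0.1123640164732933), 86.03575897216797) [0.006 0.042]
```

```bash
python3 -c "
import cv2
a=cv2.imread('pics/scene0.png')[250:430,120:360];cv2.imwrite('pics/crop1.png',cv2.resize(a,None,fx=3,fy=3,interpolation=2))"
```

```text
(no output)
```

View pics/crop1.png

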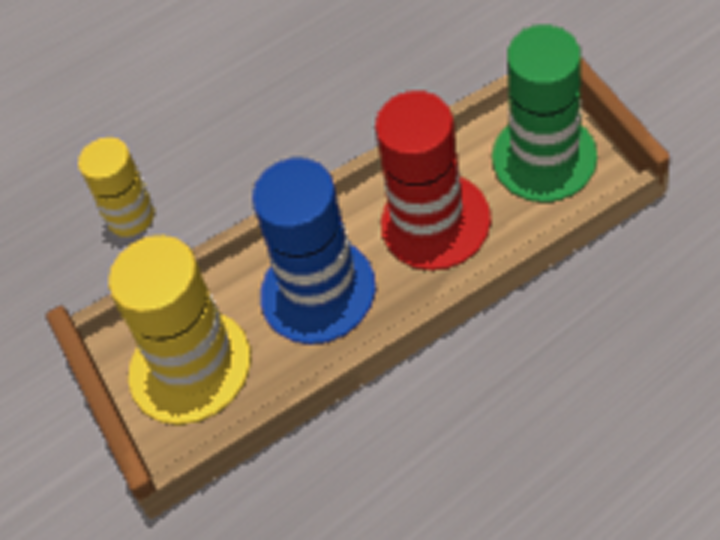

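The crop confirms it: the four large tubs stand on their own pads, and the small yellow one (crop 115,190) stands off the rack. Measured cap diameter is 39 mm and tops are at z = 0.109, which matches the given sizes. The small one is only 25 mm wide and 63 mm tall, so I leave it alone.

The mapping is green → right-end pocket, red → second from right, blue → second from left, yellow → left end. I'll grip with the jaws across the row.

```bash
cat > d.py <<'E'
# usage: d.py x y z yaw_deg(tool y axis) -> shift cm / turn in tool axes
import sys
from h import *
def delta(x,y,z,yaw):
    s=env.state(); A=R.from_rotvec(s["eef_rot"]); a=np.radians(yaw); c,q=np.cos(a),np.sin(a)
    B=R.from_matrix(np.array([[-q,c,0],[c,q,0],[0,0,-1]]))
    sh=A.inv().apply(np.array([x,y,z])-s["tool_pos"])*100; t=(A.inv()*B).as_rotvec()
    return sh,t
if __name__=="__main__":
    v=list(map(float,sys.argv[1:]))
    for i in range(0,len(v),4):
        sh,t=delta(*v[i:i+4]); print(np.round(sh,2),np.round(t,3),"rows>=",round(max(np.linalg.norm(sh)/6.25,np.degrees(np.linalg.norm(t))/10.7),1))
E
python3 d.py 0.5 0.35 0.22 35
```

```text
[-39.14 -25.63  -0.29] [-0.001  0.001  0.696] rows>= 7.5
```

apply_moves(
  moves=[8.5,-4.9,-3.2,0,0,0,0.087,8.5,-9.8,-6.4,0,0,0,0.174,8.5,-14.7,-9.6,0,0,0,0.26,8.5,-19.6,-12.8,0,0,0,0.35,8.5,-24.5,-16,0,0,0,0.435,8.5,-29.4,-19.2,0,0,0,0.52,8.5,-34.3,-22.4,0,0,0,0.61,8.5,-39.1,-25.6,0,0,0,0.7],
  grip_force=40,
)

```text
time_s: 1.1
tool_pos: [0.5007, 0.3488, 0.217]
eef_rot: [1.46, 2.781, -0.002]
ft_force: [0.1, -0.9, -0.3]
width: 0.085
```

```bash
python3 d.py 0.5555 -0.0815 0.2 -4.4
```

```text
[-38.53 -19.93   1.76] [-0.001  0.001  0.681] rows>= 6.9
```

apply_moves(
  moves=[8.5,-4.8,-2.5,0.2,0,0,0.085,8.5,-9.6,-5,0.4,0,0,0.17,8.5,-14.4,-7.5,0.7,0,0,0.26,8.5,-19.2,-10,0.9,0,0,0.34,8.5,-24,-12.5,1.1,0,0,0.43,8.5,-28.9,-15,1.3,0,0,0.51,8.5,-33.7,-17.5,1.5,0,0,0.6,8.5,-38.5,-19.9,1.8,0,0,0.68],
)

```text
time_s: 2.1
tool_pos: [0.5556, -0.0827, 0.1995]
eef_rot: [2.306, 2.132, -0.002]
ft_force: [0.6, -0.1, -0.8]
width: 0.0849
```

```bash
python3 - <<'E'
from m import *
im,d,w=cloud("wrist"); cv2.imwrite("pics/w1.png",im)
for c,m in rng(im).items():
    t=w[m&(w[...,2]>.1)&(w[...,2]<.12)]
    if len(t)>50:
        a,b=np.percentile(t,[.5,99.5],axis=0); print(c,len(t),np.round((a+b)/2,4),np.round(b-a,4))
E
python3 d.py 0.5555 -0.0815 0.07 -4.4
```

```text
red 2619 [ 0.5475 -0.1564  0.1051] [0.0369 0.038  0.0096]
blue 1790 [ 0.5437 -0.2259  0.1082] [0.0368 0.036  0.003 ]
[ 1.02 -0.14 12.97] [ 0.001  0.006 -0.013] rows>= 2.1
```

View pics/w1.png

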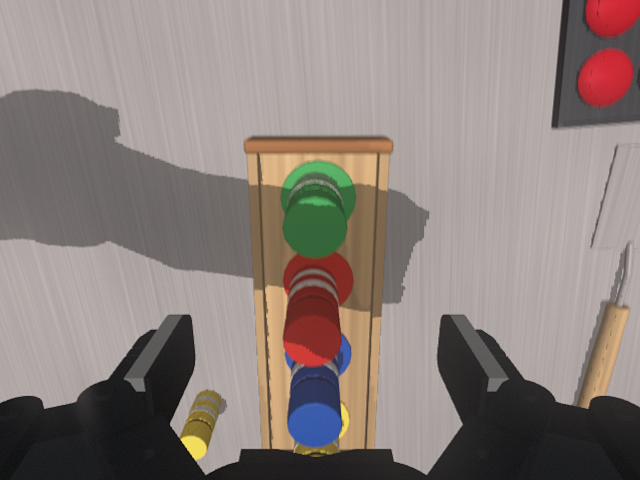

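The wrist view has green (315,230), red (313,340) and blue (315,425) centred between the open fingers. Red and blue agree with the scene camera to within 2 mm.

```bash
python3 d.py 0.5555 -0.0805 0.07 -4.4; python3 -c "
from h import *
s=env.state();print(s['time_s'],s['tool_pos'],s['joint_vel'].round(3))"
```

```text
[ 1.12 -0.15 12.97] [ 0.001  0.006 -0.013] rows>= 2.1
2.15 [ 0.55583199 -0.0910008   0.19973212] [-0.049 -0.023 -0.005  0.03   0.033 -0.004 -0.049]
```

apply_moves(
  moves=[8.5,1.1,-0.15,2,0,0,0,8.5,1.1,-0.15,5,0,0,-0.013,8.5,1.1,-0.15,7,0,0,-0.013,8.5,1.1,-0.15,7.5,0,0,-0.013,8.5,1.1,-0.15,7.5,0,0,-0.013],
)

```text
time_s: 2.78
tool_pos: [0.5554, -0.0803, 0.1247]
eef_rot: [2.301, 2.132, -0.006]
ft_force: [0.5, 0.2, -0.2]
width: 0.0849
```

```bash
python3 d.py 0.5555 -0.0805 0.07 -4.4
```

```text
[0.02 0.01 5.47] [0.001 0.006 0.   ] rows>= 0.9
```

apply_moves(
  moves=[8.5,0,0,2,0,0,0,8.5,0,0,4,0,0.006,0,8.5,0,0,5.2,0,0.006,0,8.5,0,0,5.5,0,0.006,0,6,0,0,5.5,0,0.006,0,3,0,0,5.5,0,0.006,0,3,0,0,5.5,0,0.006,0,3,0,0,5.5,0,0.006,0],
)

```text
time_s: 3.78
tool_pos: [0.5557, -0.0806, 0.0705]
eef_rot: [2.304, 2.134, 0.002]
ft_force: [-1.1, -0.0, 5.2]
width: 0.0388
```

apply_moves(
  moves=[3,0,0,0,0,0,0,3,0,0,0,0,0,0,3,0,0,-0.5,0,0,0,3,0,0,-0.5,0,0,0],
)

```text
time_s: 4.28
tool_pos: [0.5559, -0.0807, 0.0758]
eef_rot: [2.303, 2.134, 0.003]
ft_force: [-0.2, 0.1, -2.0]
width: 0.039
```

```bash
python3 d.py 0.5306 0.1414 0.19 -7.1
```

```text
[ 21.95  -4.19 -11.42] [ 0.002 -0.     0.048] rows>= 4.0
```

apply_moves(
  moves=[3,0,0,-3,0,0,0,3,0,0,-7,0,0,0,3,2,-0.4,-10.5,0,0,0,3,6,-1.2,-11.4,0,0,0.02,3,11,-2.1,-11.4,0,0,0.03,3,16,-3.1,-11.4,0,0,0.04,3,20,-3.8,-11.4,0,0,0.048,3,21.9,-4.2,-11.4,0,0,0.048],
)

```text
time_s: 5.28
tool_pos: [0.5299, 0.1434, 0.1896]
eef_rot: [2.351, 2.082, 0.003]
ft_force: [0.8, -0.0, -1.5]
width: 0.0389
```

apply_moves(
  moves=[3,0,0,0,0,0,0,3,0,0,0,0,0,0],
)

```text
time_s: 5.52
tool_pos: [0.5301, 0.1418, 0.1897]
eef_rot: [2.352, 2.08, 0.002]
ft_force: [-0.4, -1.4, -1.3]
width: 0.0388
```

```bash
python3 d.py 0.5306 0.1414 0.063 -7.1; python3 - <<'E'
from m import *
im,d,w=cloud("wrist"); cv2.imwrite("pics/w2.png",im)
m=(w[...,2]>.024)&(w[...,2]<.036)&(im.max(-1)<60)&(abs(w[...,1]-.25)<.2)
k,l,st,_=cv2.connectedComponentsWithStats(m.astype(np.uint8)); i=1+st[1:,4].argmax()
p=w[l==i]; print(st[i],np.round(np.percentile(p,[1,50,99],axis=0),3).tolist(),cv2.minAreaRect(p[:,:2].astype(np.float32)))
# pocket floors: grey pixels, low, enclosed
f=(w[...,2]>.001)&(w[...,2]<.013)&(im.min(-1)>60)&(abs(w[...,0]-.544)<.08)&(abs(w[...,1]-.25)<.16)
k,l,st,c=cv2.connectedComponentsWithStats(f.astype(np.uint8))
for i in range(1,k):
    if st[i,4]>400: q=w[l==i]; print(st[i],cv2.minAreaRect(q[:,:2].astype(np.float32)),np.round(np.median(q[:,2]),4))
E
```

```text
[-0.03  0.03 12.67] [0.002 0.    0.001] rows>= 2.0
[352 146  10 106 612] [[0.556, 0.103, 0.025], [0.562, 0.138, 0.03], [0.569, 0.179, 0.032]] ((0.562309205532074, 0.14262673258781433), (0.08152204751968384, 0.006008259020745754), 84.14681243896484)
[ 273    0   85   48 3953] ((0.5460556745529175, 0.27105557918548584), (0.03143186494708061, 0.059752803295850754), 83.004150390625) 0.0069
[ 275   59   81   92 7205] ((0.538966715335846, 0.21457254886627197), (0.06688843667507172, 0.05988465994596481), 82.9422607421875) 0.0068
[ 278  161   75   76 4545] ((0.5299597382545471, 0.1421704739332199), (0.06303990632295609, 0.05986921861767769), 82.67984771728516) 0.0069
```

View pics/w2.png

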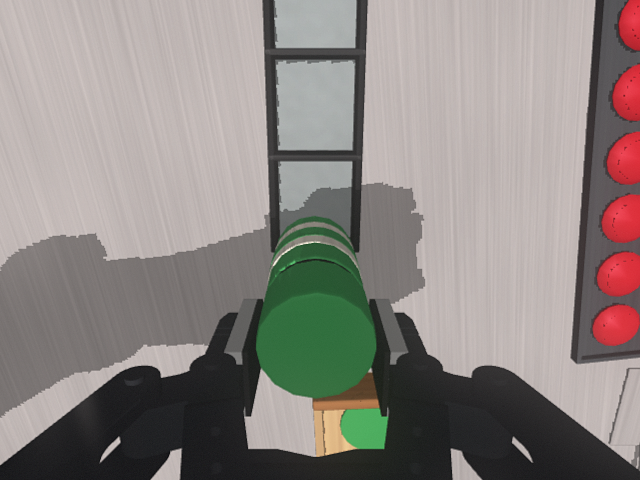

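The tub hangs upright over the right-end pocket, whose floor shows around (315,200). The second pocket's floor is at (316,105). The wrist fit puts the pockets within 2 mm of the prediction.

apply_moves(
  moves=[3,0.1,0,3,0,0,0,3,0.1,0,6,0,0,0,3,0.1,0,9,0,0,0,3,0.1,0,11,0,0,0,3,0.1,0,12,0,0,0,3,0.1,0,12.4,0,0,0,3,0.1,0,12.6,0,0,0,3,0.1,0,12.6,0,0,0],
)

```text
time_s: 6.58
tool_pos: [0.5309, 0.1425, 0.0642]
eef_rot: [2.353, 2.079, 0.004]
ft_force: [-0.3, -0.4, -0.7]
width: 0.0388
```

apply_moves(
  moves=[3,0,0,0.1,0,0,0,3,0,0,0.2,0,0,0,3,0,0,0.2,0,0,0],
)

```text
time_s: 6.95
tool_pos: [0.5309, 0.1426, 0.0623]
eef_rot: [2.353, 2.079, 0.004]
ft_force: [-0.5, -0.4, -0.9]
width: 0.039
```

apply_moves(
  moves=[3,0,0,0.1,0,0,0,3,0,0,0.2,0,0,0,3,0,0,0.2,0,0,0],
)

```text
time_s: 7.32
tool_pos: [0.5309, 0.1426, 0.0605]
eef_rot: [2.353, 2.079, 0.004]
ft_force: [-0.7, 0.5, 3.3]
width: 0.039
```

apply_moves(
  moves=[5,0,0,0,0,0,0,7,0,0,0,0,0,0,8.5,0,0,0,0,0,0,8.5,0,0,0,0,0,0,8.5,0,0,-2,0,0,0,8.5,0,0,-6,0,0,0,8.5,0,0,-10,0,0,0,8.5,0,0,-11,0,0,0],
)

```text
time_s: 8.32
tool_pos: [0.5315, 0.1428, 0.1727]
eef_rot: [2.352, 2.078, 0.009]
ft_force: [-0.5, 1.1, 0.8]
width: 0.0842
```

```bash
python3 d.py 0.5472 -0.1575 0.16 -4.4;  python3 - <<'E'
from m import *
im,d,w=cloud("wrist")
for c,m in rng(im).items():
    t=w[m&(w[...,2]>.085)&(w[...,2]<.12)]
    if len(t)>50:
        a,b=np.percentile(t,[.5,99.5],axis=0); print(c,len(t),np.round((a+b)/2,4),np.round(b-a,4))
E
```

```text
[-29.61   5.25   1.23] [ 0.006 -0.002 -0.047] rows>= 4.8
```

apply_moves(
  moves=[8.5,-3,0.5,0,0,0,0,8.5,-8,1.4,0,0,0,-0.01,8.5,-13,2.3,0,0,0,-0.02,8.5,-18,3.2,0,0,0,-0.03,8.5,-23,4.1,0.6,0,0,-0.04,8.5,-27,4.8,1.2,0,0,-0.047,8.5,-29.6,5.25,1.2,0,0,-0.047,8.5,-29.6,5.25,1.2,0,0,-0.047],
)

```text
time_s: 9.38
tool_pos: [0.5462, -0.1596, 0.159]
eef_rot: [2.307, 2.129, 0.007]
ft_force: [0.0, -0.5, 0.9]
width: 0.0848
```

```bash
python3 d.py 0.5472 -0.1575 0.07 -4.4;python3 - <<'E'
from m import *
im,d,w=cloud("scene"); cv2.imwrite("pics/s2.png",im)
for c,m in rng(im).items():
    t=w[m&(w[...,2]>.092)&(w[...,2]<.12)&(w[...,0]>.3)]
    if len(t)>50:
        a,b=np.percentile(t,[.5,99.5],axis=0); print(c,len(t),np.round((a+b)/2,4),np.round(b-a,4))
E
```

```text
[0.2  0.04 8.9 ] [ 0.004 -0.002 -0.004] rows>= 1.4
red 527 [ 0.5491 -0.1588  0.1009] [0.0378 0.0371 0.0171]
yellow 701 [ 0.5412 -0.3002  0.1011] [0.0378 0.0369 0.0177]
blue 598 [ 0.5457 -0.2274  0.1009] [0.0369 0.037  0.0168]
green 253 [0.5337 0.1418 0.0958] [0.0362 0.0356 0.0073]
```

View pics/s2.png

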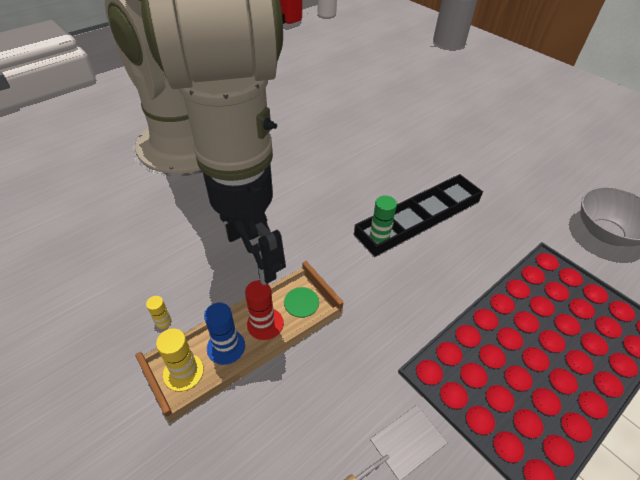

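Green stands upright in the right-end pocket (384,220), and its pad at (301,302) is empty. The gripper is above red (260,305). Next: red.

apply_moves(
  moves=[8.5,0.2,0.1,3,0,0,0,8.5,0.2,0.1,6,0,0,0,8.5,0.2,0.1,8,0,0,0,8.5,0.2,0.1,8.9,0.003,0,0,8.5,0.2,0.1,8.9,0.003,0,0,6,0.2,0.1,8.9,0.003,0,0,3,0.2,0.1,8.9,0.003,0,0,3,0.2,0.1,8.9,0.003,0,0],
)

```text
time_s: 10.42
tool_pos: [0.5482, -0.1557, 0.0708]
eef_rot: [-2.307, -2.133, -0.005]
ft_force: [-1.1, 0.6, 3.9]
width: 0.0388
```

apply_moves(
  moves=[3,0,0,0,0,0,0,3,0,0,0,0,0,0,3,0,0,0,0,0,0],
)

```text
time_s: 10.8
tool_pos: [0.5483, -0.1557, 0.0709]
eef_rot: [2.307, 2.133, 0.006]
ft_force: [-0.4, 0.3, 1.1]
width: 0.039
```

```bash
python3 d.py 0.5393 0.214 0.195 -7.1
```

```text
[ 36.82  -3.76 -12.32] [ 0.002 -0.003  0.046] rows>= 6.2
```

apply_moves(
  moves=[3,0,0,-3,0,0,0,3,0,0,-7,0,0,0,3,2,-0.2,-11,0,0,0,3,7,-0.7,-12.3,0,0,0.01,3,12,-1.2,-12.3,0,0,0.02,3,17,-1.7,-12.3,0,0,0.03,3,22,-2.2,-12.3,0,0,0.035,3,27,-2.7,-12.3,0,0,0.04],
)

```text
time_s: 11.8
tool_pos: [0.5419, 0.1169, 0.1946]
eef_rot: [2.349, 2.086, 0.006]
ft_force: [0.5, -0.2, -0.1]
width: 0.0389
```

```bash
python3 d.py 0.5393 0.214 0.195 -7.1
```

```text
[ 9.62 -1.4  -0.02] [ 0.002 -0.003  0.005] rows>= 1.6
```

apply_moves(
  moves=[3,4.5,-0.6,0,0,0,0,3,7.5,-1,0,0,0,0.005,3,9.3,-1.35,0,0,0,0.005,3,9.6,-1.4,0,0,0,0.005,3,9.6,-1.4,0,0,0,0.005,3,9.6,-1.4,0,0,0,0.005],
)

```text
time_s: 12.55
tool_pos: [0.5395, 0.2123, 0.1949]
eef_rot: [2.356, 2.077, 0.005]
ft_force: [-0.2, 0.1, -1.2]
width: 0.0387
```

```bash
python3 d.py 0.5393 0.214 0.064 -7.1;  python3 - <<'E'
from m import *
im,d,w=cloud("wrist")
f=(w[...,2]>.001)&(w[...,2]<.013)&(im.min(-1)>60)&(abs(w[...,0]-.544)<.08)&(abs(w[...,1]-.25)<.16)
k,l,st,c=cv2.connectedComponentsWithStats(f.astype(np.uint8))
for i in range(1,k):
    if st[i,4]>400: q=w[l==i]; print(st[i],cv2.minAreaRect(q[:,:2].astype(np.float32)),np.round(np.median(q[:,2]),4))
E
```

```text
[ 0.14 -0.08 13.09] [ 0.002 -0.002 -0.002] rows>= 2.1
[ 272    0   83   49 3963] ((0.5548267960548401, 0.3425241708755493), (0.03253490850329399, 0.05979596823453903), 82.79766082763672) 0.0068
[ 274   59   80   91 6972] ((0.5477663278579712, 0.2859400510787964), (0.06712339073419571, 0.059969935566186905), 82.87112426757812) 0.0068
[ 277  160   75   75 4931] ((0.5387601852416992, 0.21323829889297485), (0.06339000910520554, 0.05984216555953026), 83.0078125) 0.0068
```

apply_moves(
  moves=[3,0.1,-0.1,3,0,0,0,3,0.1,-0.1,6,0,0,0,3,0.1,-0.1,9,0,0,0,3,0.1,-0.1,11.5,0,0,0,3,0.1,-0.1,12.5,0,0,0,3,0.1,-0.1,12.9,0,0,0,3,0.1,-0.1,13.1,0,0,0,3,0.1,-0.1,13.2,0,0,0],
)

```text
time_s: 13.6
tool_pos: [0.5394, 0.214, 0.0636]
eef_rot: [2.356, 2.077, 0.007]
ft_force: [0.4, -0.1, 0.5]
width: 0.0387
```

apply_moves(
  moves=[3,0,0,0.1,0,0,0,3,0,0,0.2,0,0,0,3,0,0,0.2,0,0,0],
)

```text
time_s: 13.98
tool_pos: [0.5395, 0.214, 0.0616]
eef_rot: [2.356, 2.077, 0.007]
ft_force: [0.3, -0.6, -1.1]
width: 0.0389
```

apply_moves(
  moves=[3,0,0,0.1,0,0,0,3,0,0,0.1,0,0,0],
)

```text
time_s: 14.22
tool_pos: [0.5395, 0.2142, 0.0609]
eef_rot: [2.356, 2.078, 0.008]
ft_force: [-0.8, 0.5, 4.2]
width: 0.0387
```

Contact at 4 N. Release and rise.

apply_moves(
  moves=[5,0,0,0,0,0,0,7,0,0,0,0,0,0,8.5,0,0,0,0,0,0,8.5,0,0,0,0,0,0,8.5,0,0,-2,0,0,0,8.5,0,0,-6,0,0,0,8.5,0,0,-10,0,0,0,8.5,0,0,-11.5,0,0,0],
)

```text
time_s: 15.22
tool_pos: [0.5398, 0.214, 0.178]
eef_rot: [2.355, 2.077, 0.012]
ft_force: [0.3, 0.5, 0.1]
width: 0.0849
```

```bash
python3 d.py 0.5437 -0.2265 0.165 -4.4
```

```text
[-43.66   5.89   1.11] [ 0.006 -0.005 -0.049] rows>= 7.1
```

apply_moves(
  moves=[8.5,-4,0.5,0,0,0,0,8.5,-10,1.3,0,0,0,-0.01,8.5,-16,2.1,0,0,0,-0.02,8.5,-22,2.9,0,0,0,-0.03,8.5,-28,3.8,0.3,0,0,-0.04,8.5,-34,4.6,0.6,0,0,-0.049,8.5,-39.5,5.3,0.9,0.004,-0.004,-0.049,8.5,-43.7,5.9,1.1,0.006,-0.005,-0.049],
)

```text
time_s: 16.23
tool_pos: [0.543, -0.2294, 0.1643]
eef_rot: [-2.306, -2.133, 0.001]
ft_force: [1.5, 0.2, 0.8]
width: 0.0849
```

apply_moves(
  moves=[8.5,0,0,0,0,0,0,8.5,0,0,0,0,0,0,8.5,0,0,0,0,0,0],
)

```text
time_s: 16.6
tool_pos: [0.5431, -0.2276, 0.164]
eef_rot: [-2.303, -2.134, 0.001]
ft_force: [-0.1, -0.3, 1.3]
width: 0.0849
```

```bash
python3 d.py 0.5437 -0.2265 0.07 -4.4
```

```text
[0.11 0.06 9.4 ] [-0.001 -0.001  0.001] rows>= 1.5
```

apply_moves(
  moves=[8.5,0.1,0.1,3,0,0,0,8.5,0.1,0.1,6,0,0,0,8.5,0.1,0.1,8.5,0,0,0,8.5,0.1,0.1,9.4,0,0,0,8.5,0.1,0.1,9.4,0,0,0,6,0.1,0.1,9.4,0,0,0,3,0.1,0.1,9.4,0,0,0,3,0.1,0.1,9.4,0,0,0],
)

```text
time_s: 17.6
tool_pos: [0.5444, -0.2269, 0.071]
eef_rot: [-2.304, -2.135, -0.0]
ft_force: [-1.4, -0.5, 4.3]
width: 0.039
```

apply_moves(
  moves=[3,0,0,0,0,0,0,3,0,0,0,0,0,0,3,0,0,0,0,0,0],
)

```text
time_s: 17.98
tool_pos: [0.5444, -0.2269, 0.071]
eef_rot: [-2.304, -2.135, -0.0]
ft_force: [-0.3, 1.1, 2.0]
width: 0.0388
```

```bash
python3 d.py 0.548 0.2855 0.195 -7.1
```

```text
[ 51.12  -3.54 -12.37] [-0.    -0.001  0.048] rows>= 8.4
```

apply_moves(
  moves=[3,0,0,-3,0,0,0,3,0,0,-7,0,0,0,3,2,-0.1,-11,0,0,0,3,7,-0.5,-12.4,0,0,0.01,3,13,-0.9,-12.4,0,0,0.02,3,19,-1.3,-12.4,0,0,0.03,3,25,-1.7,-12.4,0,0,0.035,3,31,-2.1,-12.4,0,0,0.04],
)

```text
time_s: 18.98
tool_pos: [0.5468, 0.0857, 0.1952]
eef_rot: [-2.347, -2.088, -0.001]
ft_force: [0.5, -0.1, 0.3]
width: 0.0384
```

```bash
python3 d.py 0.548 0.2855 0.195 -7.1
```

```text
[19.86 -2.2   0.03] [-0.    -0.001  0.007] rows>= 3.2
```

apply_moves(
  moves=[3,5,-0.6,0,0,0,0,3,10,-1.1,0,0,0,0.005,3,15,-1.7,0,0,0,0.007,3,18.5,-2.1,0,0,0,0.007,3,19.8,-2.2,0,0,0,0.007,3,19.9,-2.2,0,0,0,0.007,3,19.9,-2.2,0,0,0,0.007,3,19.9,-2.2,0,0,0,0.007],
)

```text
time_s: 19.98
tool_pos: [0.5484, 0.2842, 0.1955]
eef_rot: [-2.357, -2.077, -0.0]
ft_force: [0.1, 0.7, -1.0]
width: 0.0387
```

```bash
python3 d.py 0.548 0.2855 0.064 -7.1
```

```text
[ 0.12 -0.06 13.15] [ 0.    -0.    -0.002] rows>= 2.1
```

apply_moves(
  moves=[3,0.1,-0.1,3,0,0,0,3,0.1,-0.1,6,0,0,0,3,0.1,-0.1,9,0,0,0,3,0.1,-0.1,11.5,0,0,0,3,0.1,-0.1,12.5,0,0,0,3,0.1,-0.1,12.9,0,0,0,3,0.1,-0.1,13.1,0,0,0,3,0.1,-0.1,13.2,0,0,0],
)

```text
time_s: 20.98
tool_pos: [0.5479, 0.2855, 0.0642]
eef_rot: [2.356, 2.078, 0.002]
ft_force: [0.1, -0.1, -1.0]
width: 0.039
```

apply_moves(
  moves=[3,0,0,0.1,0,0,0,3,0,0,0.2,0,0,0,3,0,0,0.2,0,0,0],
)

```text
time_s: 21.35
tool_pos: [0.5479, 0.2856, 0.0623]
eef_rot: [2.357, 2.078, 0.002]
ft_force: [0.5, -0.3, -1.9]
width: 0.0385
```

apply_moves(
  moves=[3,0,0,0.1,0,0,0,3,0,0,0.1,0,0,0],
)

```text
time_s: 21.6
tool_pos: [0.5479, 0.2856, 0.0612]
eef_rot: [-2.356, -2.078, -0.002]
ft_force: [-0.8, -0.0, -0.5]
width: 0.0386
```

apply_moves(
  moves=[3,0,0,0.1,0,0,0,3,0,0,0.1,0,0,0],
)

```text
time_s: 21.85
tool_pos: [0.5479, 0.2857, 0.0609]
eef_rot: [-2.356, -2.077, -0.003]
ft_force: [-2.1, 0.0, 7.2]
width: 0.0388
```

apply_moves(
  moves=[5,0,0,0,0,0,0,7,0,0,0,0,0,0,8.5,0,0,0,0,0,0,8.5,0,0,0,0,0,0,8.5,0,0,-2,0,0,0,8.5,0,0,-6,0,0,0,8.5,0,0,-10,0,0,0,8.5,0,0,-11.5,0,0,0],
)

```text
time_s: 22.85
tool_pos: [0.5487, 0.2858, 0.1781]
eef_rot: [2.357, 2.077, 0.008]
ft_force: [-0.1, -0.1, -0.1]
width: 0.0851
```

```bash
python3 d.py 0.5395 -0.2995 0.165 -4.4
```

```text
[-58.19   6.43   1.13] [ 0.003 -0.004 -0.049] rows>= 9.4
```

apply_moves(
  moves=[8.5,-4,0.4,0,0,0,0,8.5,-10,1.1,0,0,0,-0.01,8.5,-16,1.8,0,0,0,-0.02,8.5,-22,2.4,0,0,0,-0.03,8.5,-28,3.1,0,0,0,-0.035,8.5,-34,3.8,0,0,0,-0.04,8.5,-40,4.4,0,0,0,-0.049,8.5,-45,5,0.5,0.003,-0.003,-0.049],
)

```text
time_s: 23.85
tool_pos: [0.5413, -0.1693, 0.1714]
eef_rot: [-2.306, -2.133, -0.001]
ft_force: [1.1, 0.1, -0.1]
width: 0.0854
```

```bash
python3 d.py 0.5395 -0.2995 0.165 -4.4
```

```text
[-12.99   0.84   0.63] [ 0.    -0.    -0.001] rows>= 2.1
```

apply_moves(
  moves=[8.5,-5,0.3,0.2,0,0,0,8.5,-9,0.6,0.5,0,0,0,8.5,-12,0.8,0.6,0,0,0,8.5,-13,0.8,0.6,0,0,0,8.5,-13,0.8,0.6,0,0,0,8.5,-13,0.8,0.6,0,0,0,8.5,-13,0.8,0.6,0,0,0],
)

```text
time_s: 24.72
tool_pos: [0.5395, -0.2981, 0.1653]
eef_rot: [-2.304, -2.135, -0.001]
ft_force: [0.5, -0.3, 0.6]
width: 0.0853
```

```bash
python3 - <<'E'
from m import *
im,d,w=cloud("wrist"); cv2.imwrite("pics/w3.png",im)
for c,m in rng(im).items():
    t=w[m&(w[...,2]>.1)&(w[...,2]<.12)]
    if len(t)>50:
        a,b=np.percentile(t,[.5,99.5],axis=0); print(c,len(t),np.round((a+b)/2,4),np.round(b-a,4))
E
python3 d.py 0.5395 -0.2995 0.07 -4.4
```

```text
yellow 3217 [ 0.5396 -0.2983  0.1053] [0.0369 0.0372 0.009 ]
[-0.12  0.    9.54] [ 0.    -0.001  0.001] rows>= 1.5
```

View pics/w3.png

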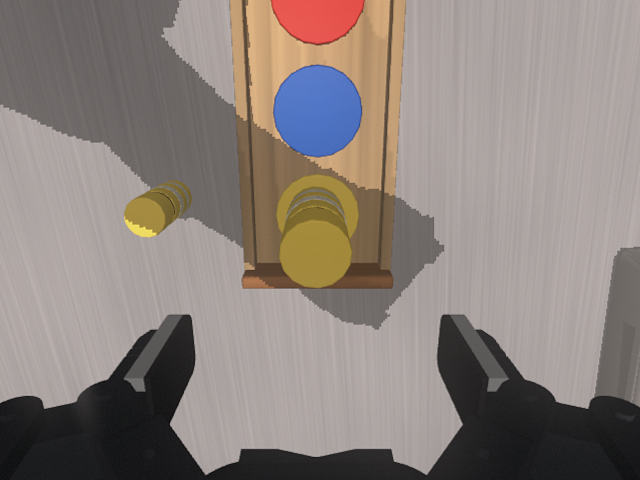

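The gripper is over the large yellow tub on its pad (316,240). The small yellow one at (155,215) is well clear of the fingers.

apply_moves(
  moves=[8.5,0,0,3,0,0,0,8.5,0,0,6,0,0,0,8.5,0,0,8.5,0,0,0,8.5,0,0,9.5,0,0,0,8.5,0,0,9.5,0,0,0,6,0,0,9.5,0,0,0,3,0,0,9.5,0,0,0,3,0,0,9.5,0,0,0],
)

```text
time_s: 25.78
tool_pos: [0.5399, -0.2985, 0.0714]
eef_rot: [2.304, 2.134, 0.002]
ft_force: [-0.2, 0.7, 3.2]
width: 0.0384
```

apply_moves(
  moves=[3,0,0,0,0,0,0,3,0,0,0,0,0,0,3,0,0,0,0,0,0],
)

```text
time_s: 26.15
tool_pos: [0.5399, -0.2985, 0.0714]
eef_rot: [2.304, 2.134, 0.002]
ft_force: [-0.4, 0.5, 0.3]
width: 0.0386
```

```bash
python3 d.py 0.5568 0.357 0.195 -7.1
```

```text
[ 65.5   -3.29 -12.34] [ 0.002 -0.     0.048] rows>= 10.7
```

apply_moves(
  moves=[3,0,0,-3,0,0,0,3,0,0,-7,0,0,0,3,2,-0.1,-11,0,0,0,3,7,-0.35,-12.4,0,0,0.01,3,13,-0.65,-12.4,0,0,0.02,3,19,-0.95,-12.4,0,0,0.03,3,25,-1.25,-12.4,0,0,0.035,3,31,-1.5,-12.4,0,0,0.04],
)

```text
time_s: 27.15
tool_pos: [0.5482, 0.0136, 0.1956]
eef_rot: [2.346, 2.088, 0.002]
ft_force: [1.1, -0.5, -0.6]
width: 0.0389
```

```bash
python3 d.py 0.5568 0.357 0.195 -7.1
```

```text
[34.21 -3.14  0.07] [ 0.002 -0.     0.007] rows>= 5.5
```

apply_moves(
  moves=[3,5,-0.5,0,0,0,0,3,11,-1,0,0,0,0,3,17,-1.6,0,0,0,0.003,3,23,-2.1,0,0,0,0.005,3,28,-2.6,0,0,0,0.007,3,32,-2.95,0,0,0,0.007,3,34,-3.1,0,0,0,0.007,3,34.2,-3.1,0,0,0,0.007],
)

```text
time_s: 28.15
tool_pos: [0.5569, 0.3573, 0.1953]
eef_rot: [2.352, 2.081, 0.001]
ft_force: [-1.0, -1.0, -1.3]
width: 0.0389
```

apply_moves(
  moves=[3,0,0,0,0,0,0,3,0,0,0,0,0,0,3,0,0,0,0,0,0],
)

```text
time_s: 28.52
tool_pos: [0.5572, 0.3561, 0.1955]
eef_rot: [2.354, 2.079, 0.002]
ft_force: [0.3, -0.3, -0.9]
width: 0.0385
```

```bash
python3 d.py 0.5568 0.357 0.064 -7.1; python3 - <<'E'
from m import *
im,d,w=cloud("wrist")
f=(w[...,2]>.001)&(w[...,2]<.013)&(im.min(-1)>60)&(abs(w[...,0]-.544)<.08)&(abs(w[...,1]-.25)<.16)
k,l,st,c=cv2.connectedComponentsWithStats(f.astype(np.uint8))
for i in range(1,k):
    if st[i,4]>400: q=w[l==i]; print(st[i],cv2.minAreaRect(q[:,:2].astype(np.float32)),np.round(np.median(q[:,2]),4))
E
```

```text
[ 0.09 -0.07 13.15] [0.002 0.    0.   ] rows>= 2.1
[ 278  160   74   75 4830] ((0.5564399361610413, 0.3563265800476074), (0.06315875053405762, 0.059811752289533615), 82.681640625) 0.0068
```

apply_moves(
  moves=[3,0.1,-0.1,3,0,0,0,3,0.1,-0.1,6,0,0,0,3,0.1,-0.1,9,0,0,0,3,0.1,-0.1,11.5,0,0,0,3,0.1,-0.1,12.5,0,0,0,3,0.1,-0.1,12.9,0,0,0,3,0.1,-0.1,13.1,0,0,0,3,0.1,-0.1,13.2,0,0,0],
)

```text
time_s: 29.58
tool_pos: [0.5569, 0.3577, 0.0642]
eef_rot: [2.353, 2.079, 0.004]
ft_force: [-0.6, -0.6, -0.9]
width: 0.0384
```

apply_moves(
  moves=[3,0,0,0.1,0,0,0,3,0,0,0.2,0,0,0,3,0,0,0.2,0,0,0],
)

```text
time_s: 29.95
tool_pos: [0.5569, 0.3577, 0.0623]
eef_rot: [2.353, 2.079, 0.004]
ft_force: [0.6, -0.5, -0.5]
width: 0.0387
```

apply_moves(
  moves=[3,0,0,0.1,0,0,0,3,0,0,0.1,0,0,0],
)

```text
time_s: 30.2
tool_pos: [0.5569, 0.3578, 0.0614]
eef_rot: [2.353, 2.079, 0.004]
ft_force: [-0.5, -1.3, 1.7]
width: 0.0385
```

apply_moves(
  moves=[3,0,0,0.05,0,0,0,3,0,0,0.05,0,0,0],
)

```text
time_s: 30.45
tool_pos: [0.5569, 0.3579, 0.0614]
eef_rot: [2.353, 2.08, 0.004]
ft_force: [-1.7, -0.2, 5.6]
width: 0.0387
```

apply_moves(
  moves=[5,0,0,0,0,0,0,7,0,0,0,0,0,0,8.5,0,0,0,0,0,0,8.5,0,0,0,0,0,0,8.5,0,0,-2,0,0,0,8.5,0,0,-6,0,0,0,8.5,0,0,-10,0,0,0,8.5,0,0,-13,0,0,0],
)

```text
time_s: 31.45
tool_pos: [0.5571, 0.3578, 0.1948]
eef_rot: [2.354, 2.079, 0.008]
ft_force: [0.4, 0.6, 0.2]
width: 0.085
```

apply_moves(
  moves=[8.5,3,0,-2,0,0,0,8.5,7,0,-3,0,0,0,8.5,11,0,-3,0,0,0,8.5,15,0,-3,0,0,0,8.5,15,0,-3,0,0,0,8.5,15,0,-3,0,0,0,8.5,15,0,-3,0,0,0],
)

```text
time_s: 32.33
tool_pos: [0.576, 0.5051, 0.2261]
eef_rot: [2.355, 2.077, 0.009]
ft_force: [0.3, -0.2, 0.4]
width: 0.085
```

```bash
python3 - <<'E'
from m import *
a=np.radians(-7.1); C=np.array([.5435,.2493]); Rm=np.array([[np.cos(a),-np.sin(a)],[np.sin(a),np.cos(a)]])
for n in("scene","side"):
    im,d,w=cloud(n); cv2.imwrite(f"pics/{n}9.png",im)
    for c,m in rng(im).items():
        m=m&(w[...,0]>.45)&(w[...,0]<.65)&(w[...,1]>.08)&(w[...,1]<.42)&(w[...,2]>.03)
        t=w[m&(w[...,2]>.0945)]; lo=w[m&(w[...,2]<.05)]
        if len(t)>20:
            p,q=np.percentile(t,[1,99],axis=0); print(n,c,len(t),"z",np.round(np.median(t[:,2]),4),"feed frame",np.round(((p+q)/2)[:2]@Rm-C@Rm,3),np.round(q-p,3))
print(env.state()["time_s"])
a,b=cv2.imread("pics/scene9.png")[160:270,330:510],cv2.imread("pics/side9.png")[120:250,240:360]
cv2.imwrite("pics/end.png",np.hstack([cv2.resize(a,(430,263)),cv2.resize(b,(243,263))]))
E
```

```text
scene red 227 z 0.0969 feed frame [ 0.002 -0.038] [0.036 0.038 0.005]
scene yellow 176 z 0.0969 feed frame [0.003 0.106] [0.036 0.035 0.005]
scene blue 199 z 0.0968 feed frame [0.002 0.036] [0.036 0.036 0.005]
scene green 230 z 0.097 feed frame [ 0.003 -0.108] [0.035 0.035 0.005]
side red 97 z 0.0981 feed frame [-0.001 -0.04 ] [0.035 0.038 0.007]
side yellow 78 z 0.0986 feed frame [-0.001  0.015] [0.055 0.215 0.007]
side blue 83 z 0.098 feed frame [-0.001  0.033] [0.037 0.033 0.007]
side green 104 z 0.098 feed frame [-0.002 -0.111] [0.035 0.034 0.005]
32.425
```

View pics/end.png

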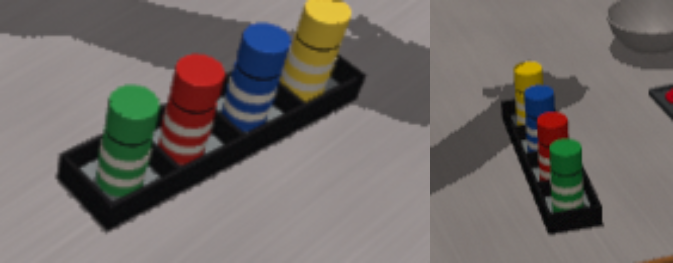

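All four tubs stand upright in their pockets. In the left crop they read green (125,140), red (190,110), blue (258,80), yellow (318,50), and both views show the gripper clear of them. Handing in.

```bash
python3 -c "
from plant import env; print(env.close_job())"
```

```text
the job is handed in; nothing more can be done
None
```

I moved all four tubs from the wooden rack into the feed rack in reverse order and handed the job in at about 32.4 s of the 106 s allowed; no verdict is reported. From the robot's left, the wooden rack held green, red, blue, yellow; the feed rack now holds yellow, blue, red, green. I left the small yellow look-alike alone.

**Last checks:**
- **Scene camera:** every tub is upright and within 3 mm of its pocket centre both ways. Tops are at z ≈ 0.097 m, against 0.098 m expected for tubs standing on the pocket floor.
- **Side camera:** red, blue and green agree with the scene camera to about 4 mm.
- **Disagreement:** the side camera's yellow reading was unusable, because the measured patch came out 215 mm long, probably from stray yellow pixels. Its picture shows yellow upright in the left-end pocket, as the scene camera measured.
- **Contact:** force on the tool never read above about 7 N, and the gripper was clear of everything at hand-in.

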